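# Seat a sauce cartridge with a ratchet ram and run the ram home

## Robot

A 7-joint arm with a two-finger parallel gripper is mounted at the origin on the work surface. World frame = base frame: x ahead of the robot, y to its left, z up, the work surface at z = 0. Lengths are in mm, angles in rad, forces in N, time in s.
With the tool pointing down it reaches from about 400 to 925 mm from the base axis. Payload 5.6 kg.
Tool frame: the origin (TCP) lies at the very end of the fingers, on their centre line; the grasp point (between the pads) lies env.tcp_to_grasp behind it (env.tcp_to_grasp is the distance from the TCP to the grasp point, in mm); x points along the fingers, y is the direction in which the jaws open and shut, and the axes are right-handed (so a half turn about x gives the same grasp; the last joint's range is limited). The gripper opens to 85 mm and grips with 20 to 120 N. Pads are 22 mm wide; open, the fingers measure 114 mm over their backs; the gripper's body (76 mm by 85 mm) begins 54 mm behind the grasp point. The pads swing forward as they close: fully open they stand 13 mm farther back than shut.
Start: joints at [-1.308, 0.468, -0.012, 1.603, 0.006, 1.071, -0.056], TCP at [195.727, 619.838, 231.29] pointing down, gripper open.
Joint ranges: [-2.53, 2.53], [-0.31, 2.02], [-1.57, 1.55], [0.28, 2.44], [-1.29, 4.43], [0.15, 1.84], [-2.92, 2.92]. Speed limits (rad/s): [2.57, 2.57, 3.14, 3.14, 3.14, 3.14, 3.14].

## Interface

Orientations are given as a unit quaternion [w, x, y, z].
In Python, from plant import env gives the robot as it stands. The module is installed in compiled form; this text tells all that it offers.
- The arm moves only by the tool drive_tool, never from a script. Its argument "increments" is a list of rows, each a list of 6 numbers: the shift along the tool's x, y, z in mm, then the turn, a rotation vector about the tool's x, y, z in rad. A call has 1 to 10 rows; each row shifts and turns the pose as measured when the row begins, along the tool's axes as they then stand; what a row does not reach is not made up. A row lasts 1/10 s, in which the tool goes at most 50 mm and 8.59 degrees, less where a joint would pass 70% of its speed; a pose out of reach is approached as far as the arm can. A call with a gripper value outside its range is refused whole. "grip" is the opening, from 0 (shut) to 1 (fully open), set as the call begins (left out, the last holds). The fingers move at their own pace and stop on an object; "newtons" is the grip in N (left out, the last holds). Time passes only in rows, so rows that do not move let the fingers close. It gives the time, the measured TCP pose, the force and the opening at its end, in the units of the state.
- env.state(): the state, without advancing time (a new reading comes with each control period).
- env.get_image(name): name is "scene" or "top"; returns a dict with "img" (480x640x3 uint8, red, green, blue), "range_z" (480x640 float32, mm along the optical axis (not along the pixel's ray), 0 where there is no reading), "K" (3x3 intrinsics, pixels), "k1" (the pictures are not rectified: a ray, as slopes to the right and down, at radius r is drawn at 1 + k1 r^2 times it, then the intrinsics apply), "pose" (4x4, takes a point from camera to world coordinates). Camera axes: x right, y down, z forward; pixel columns grow to the right and rows downward; lengths in mm; the calibration is good to about 2 mm. A picture is of the moment at which its call begins.
- env.finish_job(): hands the job in, once; it reports no verdict.
The state is a dict: "time": time; "joint_positions": joint angles; "qd": joint speeds; "joint_efforts": joint torques, N m; "position": TCP position; "eef_rot": TCP orientation; "contact_force": force on the tool from outside, world axes, zero at the start; "torque": the same for the moment, N m; "grip_width": opening from 0.0 (shut) to 1.0 (fully open).
Only numpy, scipy, OpenCV 4.12 (cv2) and the standard library are available. Lean on these libraries where they do the work, as an engineer would, in place of code of your own. Each camera call takes 0.05 s, during which the arm holds its last target. There are 200 camera calls.

## Task

Seat the yellow sauce cartridge in the dispenser: turn the black ratchet knob clockwise click by click until the ram presses the cartridge firmly against the nozzle block; the first click that no longer moves the cartridge is the last one, as another could crack it. Then pull the knob up to free the pawl, turn it all the way back so that the ram is fully home, and leave the knob let down and the cartridge seated. Push the cartridge with the ram only, do not force the knob back against the pawl, and leave everything else where it is.

Things in the scene. Friction and masses are not known exactly. Their poses are not given: they have to be found in the camera images.
- dispenser: Fixed dispenser dock: aluminium base plate 200 x 310 x 16 mm, origin at the centre of its underside. Red gear housing, top 56 mm above the table, with the knob at (-45, -60) mm. Open channel along y, centre line x = 45 mm, 54 mm wide, walls up to 42 mm. A steel nozzle block, 66 mm high (its cap 88), closes its +y end at a different, unmeasured depth each time: feel or watch for the contact.
- knob_grip (a point): Point on the knob's vertical axis at mid-height of its grip bar, 94 mm above the table. Knob: black disc 70 mm wide, 64 to 72 mm above the table, and on it a grip bar 56 mm long, 18 mm thick, 72 to 108 mm above the table, white line on one half. x along the bar to the line, y across it, z up; turns and lifts with the knob. Within 90 mm of it nothing else is higher than 66 mm.
- knob (a joint): Knob angle, rad: 0 = ram home (hard stop), growing clockwise seen from above to 4.0. 12 clicks a turn; the pawl drops in near 0.52, 1.05, 1.57 ...; turn 0.08 past to be sure; let go between clicks under load it runs back to the last one. A click drives the ram's spring (1.5 N/mm) on by 6 mm: once the cartridge is stopped, 9 N and 0.1 N m on the knob more per click. 9 to 18 N is right, 21 N cracks it.
- lifter (a joint): How far the knob is pulled up along its axis, m: 0 = down, pawl engaged; stop at 0.012. From 0.006 up the pawl is free and the knob turns both ways. A spring pulls it down with 7 N at the bottom, 10 N at the top, and it drops back by itself when let go, at any angle.
- pawl: Brass spring pin, 4 x 3 mm, standing 7 mm out of the housing under the knob's rim, origin at its top. The teeth under the knob push it down about 4 mm in each click (turning takes about 0.02 N m). Forcing the knob back with the pawl engaged loads it: 25 N, or about 0.7 N m on the knob, damages it.
- ram: Steel ram plate 42 x 34 mm, 6 mm thick, on a sprung rod in the channel; origin at the foot of its front face (which pushes the cartridge), 16 mm above the table; it advances along the dispenser's +y. Fully home its origin is at (45, -75) mm in the dispenser's frame.
- cartridge: Yellow plastic cartridge lying in the channel in front of the ram, 50 x 90 x 44 mm (its x, y, z) with a white round nose 26 mm wide and 12 mm long on its +y end; origin at the centre of the body's underside (z = 16 mm above the table). It slides along the dispenser's +y with its back 45 mm behind the origin; about 0.3 kg.
- spare: Bystander: red cartridge of the same size lying on the dispenser's base plate beside the gear housing, its top 60 mm above the table.
- mug: Bystander: blue mug, 80 mm wide, 95 mm tall; origin at its foot.
- squeeze: Bystander: yellow squeeze bottle, 60 mm wide, 170 mm tall; origin at its foot.
- jar: Bystander: amber jar, 76 mm wide, 110 mm tall; origin at its foot.
- bowl: Bystander: white bowl, 150 mm wide, 60 mm tall; origin at its foot.
- tin: Bystander: food tin, 74 mm wide, 100 mm tall; origin at its foot.
- spatula: Bystander: spatula lying on the table.
There are look-alikes about, which are no part of the job. Leave any blue look-alike of the cartridge alone.

How it is judged (in metres and radians):
On the way, in this order (a step that is already met when the one before it is completed fails the run):
1. the ram presses the cartridge firmly against the nozzle block (6.5 N or more for 0.3 s) (contact force between ram and cartridge above 6.5 N and x of cartridge in the frame of dispenser between 0.04 and 0.05 m and y of cartridge in the frame of dispenser above -0.0235 m and z of cartridge in the frame of dispenser below 0.02 m and angle between cartridge's own z axis and vertical below 0.08 rad and value of joint lifter below 0.003 m), for 0.3 s.
2. with the ram still forward, the knob is pulled up so that the pawl is free (value of joint lifter above 0.005 m and value of joint knob above 0.5 rad), for 0.1 s.
At the end, for the whole second after the job is handed in: Knob turned back home (below 0.12 rad) and let down (within 3 mm), ram clear of the cartridge; cartridge at rest and level in the channel, pushed forward to the nozzle block (origin at y > -23.5 mm, x within 5 mm of the channel centre, in the dispenser's frame) (value of joint knob below 0.12 rad and value of joint lifter below 0.003 m and contact force between ram and cartridge below 0.5 N and x of cartridge in the frame of dispenser between 0.04 and 0.05 m and y of cartridge in the frame of dispenser above -0.0235 m and z of cartridge in the frame of dispenser below 0.02 m and angle between cartridge's own z axis and vertical below 0.08 rad and linear speed of cartridge below 0.02 m/s); the robot touches nothing.
It fails at once if the cartridge is pressed with more than 21 N (contact force between ram and cartridge above 21 N).
It fails at once if the knob is forced back against the engaged pawl (more than 25 N on the pawl) (contact force between pawl and anything else above 25 N).
It fails at once if the robot itself pushes on the cartridge (contact force between any of the fingers, the arm and cartridge above 1 N).
It fails at once if a bystander is moved by more than 25 mm (distance of any of spare, mug, squeeze, jar, bowl, tin, spatula from where it was at the start of the episode above 0.025 m).
It also fails if it takes over 72 s, if anything falls off the work surface, if the arm or the gripper's body presses on something with over 40 N, if the wrist force passes 120 N, or if a joint passes its speed limit or range.

## Working session

There is one attempt and no reset: what is moved stays moved. The work goes in short steps, Python scripts to look and compute and a tool call to move; the robot and the scene stay as the last step left them, time stands still between calls to the robot, and variables do not carry over. Pictures are saved under pics/ and viewed, about 8 in all and at most 12, crops included, and the job is handed in when it is done.

Besides the shell and the picture viewer there is one more tool, called after "Request:" as name(argument=value, ...), one argument or row to a line, values as JSON. drive_tool: Moves the arm, as the interface text tells. Its arguments: {"type":"object","properties":{"increments":{"type":"array"},"grip":{"type":"number"},"newtons":{"type":"number"}},"required":["increments"]}

```bash
mkdir -p pics
cat > h.py <<'E'
import numpy as np, cv2
from plant import env
def grab(n,f=None):
    d=env.get_image(n)
    if f: cv2.imwrite('pics/'+f,cv2.cvtColor(d['img'],cv2.COLOR_RGB2BGR))
    return d
def rays(d,uv):
    uv=np.asarray(uv,float).reshape(-1,2);K=d['K']
    p=cv2.undistortPoints(uv.reshape(-1,1,2),K,np.array([d['k1'],0,0,0.])).reshape(-1,2)
    return np.c_[p,np.ones(len(p))]
def onplane(d,uv,z):
    r=rays(d,uv)@d['pose'][:3,:3].T;o=d['pose'][:3,3]
    return o+r*((z-o[2])/r[:,2])[:,None]
def cloud(d):
    h,w=d['range_z'].shape
    u,v=np.meshgrid(np.arange(w),np.arange(h))
    r=rays(d,np.c_[u.ravel(),v.ravel()])*d['range_z'].reshape(-1,1)
    return (r@d['pose'][:3,:3].T+d['pose'][:3,3]).reshape(h,w,3)
E
python3 - <<'E'
from h import *
print(env.state(),env.tcp_to_grasp)
for n in('top','scene'):
    d=grab(n,n+'1.png');print(n,d['K'],d['k1'],d['pose'])
E
```

```text
{'time': 0.0, 'joint_positions': array([-1.30803511,  0.46838741, -0.01160236,  1.60363787,  0.00597743,
        1.07140961, -0.05628876]), 'qd': array([ 2.98731656e-04,  9.08919339e-05,  1.63109558e-03, -2.43285152e-04,
        9.09973852e-04, -1.41823611e-03, -5.18950892e-05]), 'joint_efforts': array([ 1.34208976e-04, -5.32393563e+01,  2.14217853e-02, -2.51311612e+01,
        1.13396402e-02,  8.13568913e-03, -4.18312254e-06]), 'position': array([195.55139856, 619.28980743, 230.32578919]), 'eef_rot': array([ 0.69879564,  0.10706832,  0.69891579, -0.10834084]), 'contact_force': array([0.24523966, 0.23896808, 0.56165386]), 'torque': array([-0.03528057,  0.00853867, -0.01150149]), 'grip_width': 0.9985106326552182} 18.700000000000003
top [[507.2979463    0.         325.72735027]
 [  0.         507.2979463  240.49409203]
 [  0.           0.           1.        ]] -0.0263587417381124 [[-1.08615959e-02 -9.88619230e-01  1.50046805e-01  3.81278406e+02]
 [-9.99933564e-01  1.01594016e-02 -5.44559712e-03 -1.10358039e+01]
 [ 3.85923627e-03 -1.50095985e-01 -9.88663897e-01  1.29765900e+03]
 [ 0.00000000e+00  0.00000000e+00  0.00000000e+00  1.00000000e+00]]
scene [[567.05820689   0.         316.06439904]
 [  0.         567.05820689 237.84324413]
 [  0.           0.           1.        ]] -0.08951973261058574 [[-5.03714282e-01  4.37301235e-01 -7.45009766e-01  1.60156024e+03]
 [ 8.63826630e-01  2.63646057e-01 -4.29295130e-01  5.98824911e+02]
 [ 8.68759704e-03 -8.59801365e-01 -5.10554737e-01  8.15685390e+02]
 [ 0.00000000e+00  0.00000000e+00  0.00000000e+00  1.00000000e+00]]
```

View pics/top1.png

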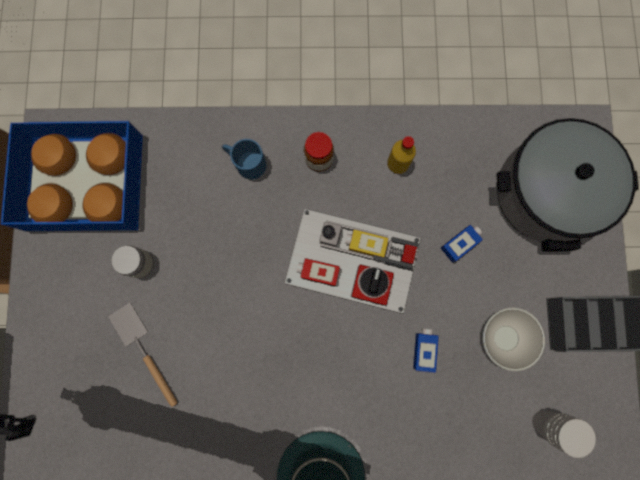

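View pics/scene1.png

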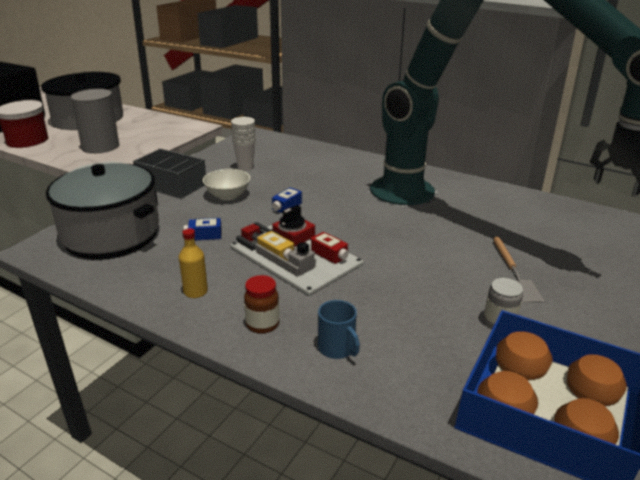

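The top view shows the dispenser plate at about (353,261): knob at (374,282), yellow cartridge at (369,243), nozzle block at (330,235), and the spare at (320,271). Next I measure it from both views.

Run:
```python
from h import *
d=grab('top');s=grab('scene')
im=d['img'];C=cloud(d);S=cloud(s)
# dispenser region cloud from both cameras by height
hsv=cv2.cvtColor(im,cv2.COLOR_RGB2HSV)
box=np.zeros(im.shape[:2],bool);box[200:320,275:430]=1
def big(m):
    n,l,st,c=cv2.connectedComponentsWithStats((m&box).astype(np.uint8));k=1+np.argmax(st[1:,4]);return l==k
plate=(C[...,2]>9)&box&(C[...,2]<110)
p=big(plate);pts=C[p&(C[...,2]<24)]
r=cv2.minAreaRect(C[p][:,:2].astype(np.float32));print('plate rect',r,'z',np.median(pts[:,2]))
red=big((hsv[...,1]>150)&((hsv[...,0]<8)|(hsv[...,0]>172))&(hsv[...,2]>60)&(np.arange(640)>345)[None,:]&(np.arange(480)>262)[:,None])
print('red z',np.median(C[red][:,2]))
for nm,c in(('top',C),('scene',S)):
    z=c[...,2];xy=c[...,:2]
    near=np.linalg.norm(xy-np.array([315,-100]),axis=2)<200
    m=near&(z>90)&(z<125)
    print(nm,'high pts',m.sum())
    q=c[m]
    print(np.round(q[::max(1,len(q)//25)],0).tolist())
big_=cv2.resize(im[200:320,275:430],None,fx=5,fy=5,interpolation=cv2.INTER_CUBIC);cv2.imwrite('pics/crop1.png',cv2.cvtColor(big_,cv2.COLOR_RGB2BGR))
```

```text
plate rect ((525.4124755859375, -85.95970153808594), (310.3711853027344, 200.67027282714844), 75.13838958740234) z 16.656905037335946
red z 56.432509295631235
top high pts 191
[[493.0, -131.0, 106.0], [491.0, -133.0, 105.0], [488.0, -131.0, 106.0], [488.0, -147.0, 104.0], [486.0, -142.0, 107.0], [483.0, -139.0, 109.0], [481.0, -137.0, 108.0], [479.0, -132.0, 108.0], [476.0, -128.0, 107.0], [474.0, -126.0, 105.0], [474.0, -142.0, 107.0], [472.0, -139.0, 107.0], [469.0, -135.0, 106.0], [467.0, -130.0, 108.0], [465.0, -128.0, 105.0], [462.0, -125.0, 107.0], [461.0, -122.0, 92.0], [460.0, -137.0, 106.0], [458.0, -132.0, 107.0], [455.0, -130.0, 107.0], [453.0, -127.0, 107.0], [451.0, -125.0, 109.0], [448.0, -120.0, 109.0], [449.0, -137.0, 98.0], [446.0, -132.0, 108.0], [444.0, -129.0, 108.0], [441.0, -127.0, 105.0], [439.0, -130.0, 104.0]]
scene high pts 167
[[447.0, -133.0, 108.0], [455.0, -132.0, 108.0], [444.0, -119.0, 107.0], [455.0, -128.0, 106.0], [444.0, -116.0, 105.0], [465.0, -128.0, 108.0], [453.0, -117.0, 105.0], [476.0, -134.0, 108.0], [459.0, -126.0, 103.0], [439.0, -119.0, 96.0], [479.0, -132.0, 107.0], [468.0, -120.0, 105.0], [446.0, -115.0, 97.0], [489.0, -129.0, 109.0], [467.0, -124.0, 101.0], [446.0, -118.0, 93.0], [495.0, -128.0, 109.0], [472.0, -124.0, 100.0], [450.0, -119.0, 91.0], [492.0, -130.0, 104.0], [471.0, -125.0, 96.0], [494.0, -138.0, 100.0], [480.0, -129.0, 96.0], [463.0, -120.0, 91.0], [492.0, -127.0, 99.0], [470.0, -122.0, 90.0], [487.0, -130.0, 93.0], [491.0, -131.0, 92.0]]
```

View pics/crop1.png

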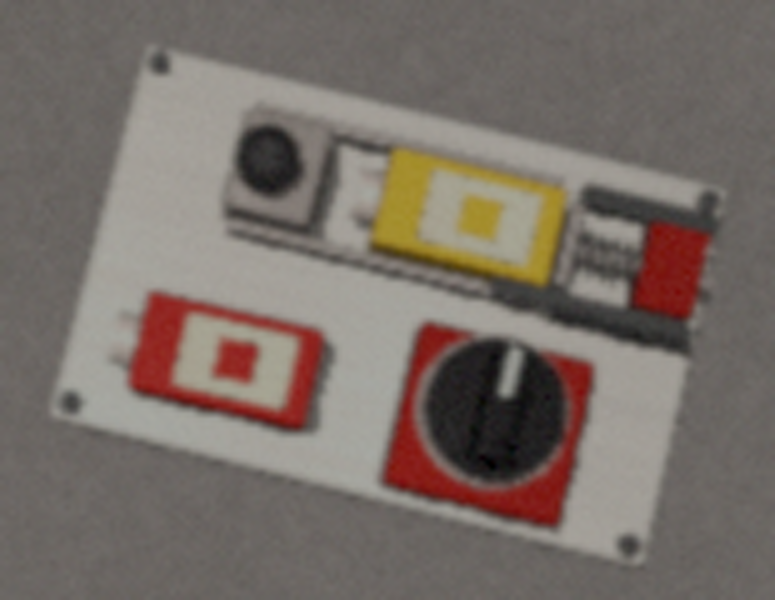

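The crop shows the knob bar nearly along world x, with its white line pointing toward +x at crop (512,372). The cartridge nose is at about (360,195) and the block face at about (325,170), so there is some gap to close. Next I refine the knob and the cartridge, and work out the first move.

```bash
cat >> h.py <<'E'
from scipy.spatial.transform import Rotation as R
def tool():
    s=env.state();q=s['eef_rot'];return s,R.from_quat([q[1],q[2],q[3],q[0]]).as_matrix()
def delta(target,yaw=None):
    "tool-frame shift to world target; turn so tool points down with tool y at yaw (mod pi options printed)"
    s,T=tool();print('p',np.round(s['position'],1),'F',np.round(s['contact_force'],1),'M',np.round(s['torque'],2),'g',round(s['grip_width'],3),'t',round(s['time'],2),'q',np.round(s['joint_positions'],3))
    print('shift',np.round(T.T@(np.array(target)-s['position']),1))
    if yaw is not None:
        for a in(yaw,yaw+np.pi):
            y=np.array([np.cos(a),np.sin(a),0]);x=np.array([0,0,-1.]);G=np.c_[x,y,np.cross(x,y)]
            print('rot',np.round(R.from_matrix(T.T@G).as_rotvec(),3))
O=np.array([525.4,-86.0]);TH=np.deg2rad(75.14-90)
RD=np.array([[np.cos(TH),-np.sin(TH)],[np.sin(TH),np.cos(TH)]])
def disp(p): return (np.asarray(p)[...,:2]-O)@RD
E
python3 - <<'E'
from h import *
d=grab('top');s=grab('scene')
A=[cloud(x) for x in(d,s)]
for c in A:
    q=c[(np.linalg.norm(c[...,:2]-np.array([467,-131]),axis=2)<45)&(c[...,2]>103)&(c[...,2]<114)]
    r=cv2.minAreaRect(q[:,:2].astype(np.float32));v=np.linalg.svd(q[:,:2]-q[:,:2].mean(0),full_matrices=False)[2][0]
    print('bar',r,'pca',np.degrees(np.arctan2(v[1],v[0])),'top z',np.median(q[:,2]),'mean',q.mean(0))
    hsv=cv2.cvtColor((d if c is A[0] else s)['img'],cv2.COLOR_RGB2HSV)
    for nm,h in(('yellow',(hsv[...,0]>18)&(hsv[...,0]<35)&(hsv[...,1]>120)),('blk',hsv[...,0]>=0)):
        D=disp(c);m=h&(abs(D[...,0]-45)<35)&(abs(D[...,1])<150)&((c[...,2]>50))&((c[...,2]<69))
        if nm=='blk': m&=(D[...,1]>25)&(c[...,2]>63)
        if m.any(): print(nm,m.sum(),np.percentile(D[m],[2,50,98],axis=0).round(1).tolist(),np.median(c[m][:,2]))
print('knob exp',O+RD@np.array([-45,-60]))
delta([500,250,230],-np.pi/2)
delta([467,-132,180])
s_,T=tool();print(T.round(3))
E
```

```text
bar ((466.36358642578125, -132.19482421875), (17.134986877441406, 53.981143951416016), 74.37541961669922) pca 166.37529537972623 top z 107.11726762079002 mean [ 466.01226295 -132.03996257  107.2744839 ]
yellow 410 [[20.5, -69.7], [42.8, -21.1], [69.0, 16.4]] 60.68018463397334
blk 169 [[19.8, 50.3], [36.2, 62.5], [69.4, 93.3]] 65.92368855938844
bar ((467.2727355957031, -130.71755981445312), (20.877620697021484, 59.86433792114258), 73.42796325683594) pca -15.226064941031684 top z 106.82024186956914 mean [ 469.82793538 -129.45277281  106.74964663]
yellow 286 [[20.7, -75.4], [57.2, -6.7], [71.7, 21.1]] 60.02408546099218
blk 135 [[21.4, 53.7], [54.1, 83.0], [70.9, 96.5]] 66.42143890232194
knob exp [ 466.5175246  -132.45270811]
p [195.7 619.7 231. ] F [ 0.1 -0.2  0. ] M [-0.04 -0.01  0.02] g 0.997 t 0.3 q [-1.308  0.468 -0.012  1.603  0.006  1.071 -0.056]
shift [   1.1 -260.9  401.5]
rot [2.836e+00 1.000e-03 0.000e+00]
rot [-0.306 -0.     0.001]
p [195.7 619.7 231. ] F [ 0.1 -0.2  0. ] M [-0.04 -0.01  0.02] g 0.997 t 0.3 q [-1.308  0.468 -0.012  1.603  0.006  1.071 -0.056]
shift [  51.4 -635.1  485. ]
[[-0.     0.301  0.954]
 [-0.001  0.954 -0.301]
 [-1.    -0.001  0.   ]]
```

Request:
drive_tool(
  increments=[
    [0, -26, 40, 0, 0, 0],
    [0, -26, 40, 0, 0, 0],
    [0, -26, 40, 0, 0, 0],
    [0, -26, 40, 0, 0, 0],
    [0, -26, 40, 0, 0, 0],
    [0, -26, 40, 0, 0, 0],
    [0, -26, 40, 0, 0, 0],
    [0, -26, 40, 0, 0, 0],
    [0, -26, 40, 0, 0, 0],
    [0, -26, 40, 0, 0, 0],
  ],
  grip=1,
)

```text
time: 1.3
position: [504.7, 247.0, 229.5]
eef_rot: [0.699, 0.103, 0.701, -0.1]
contact_force: [0.7, 1.3, -0.4]
grip_width: 1.001
```

```bash
python3 -c "
from h import *
delta([467,-132,170],np.deg2rad(75.1))"
```

```text
p [504.7 247.  229.5] F [ 0.7  1.3 -0.4] M [ 0.01 -0.07 -0.02] g 1.001 t 1.3 q [-0.645  0.319  0.163  1.834 -0.067  0.992  0.829]
shift [  57.6 -374.3   71.9]
rot [-0.028 -0.003 -0.005]
rot [ 3.113 -0.007  0.004]
```

Request:
drive_tool(
  increments=[
    [0, -43, 8, 0, 0, 0],
    [0, -43, 8, 0, 0, 0],
    [0, -43, 8, 0, 0, 0],
    [0, -43, 8, -0.03, 0, 0],
    [0, -43, 8, 0, 0, 0],
    [0, -43, 8, 0, 0, 0],
    [15, -43, 8, 0, 0, 0],
    [20, -43, 8, 0, 0, 0],
    [20, -30, 8, 0, 0, 0],
    [0, 0, 0, 0, 0, 0],
  ],
)

```text
time: 2.3
position: [475.2, -154.6, 173.6]
eef_rot: [0.704, 0.097, 0.697, -0.093]
contact_force: [-0.3, 1.2, 0.1]
grip_width: 0.996
```

```bash
python3 -c "
from h import *
delta([467,-132,130],np.deg2rad(75.1))"
```

```text
p [ 475.2 -154.6  173.6] F [-0.3  1.2  0.1] M [ 0.02  0.04 -0.02] g 0.996 t 2.3 q [-0.071  0.29   0.379  2.045 -0.153  0.822  1.699]
shift [ 43.6  19.4 -14.3]
rot [-0.01   0.009 -0.006]
rot [ 3.132 -0.009 -0.015]
```

Request:
drive_tool(
  increments=[
    [14, 10, -7, -0.01, 0.009, -0.006],
    [14, 9, -7, 0, 0, 0],
    [14, 0, 0, 0, 0, 0],
    [0, 0, 0, 0, 0, 0],
    [0, 0, 0, 0, 0, 0],
  ],
  grip=0.6,
)

```text
time: 2.8
position: [466.5, -124.3, 129.1]
eef_rot: [0.701, 0.089, 0.702, -0.088]
contact_force: [0.0, -0.3, -0.1]
grip_width: 0.599
```

```bash
python3 -c "
from h import *
delta([467,-132,79],np.deg2rad(75.1))"
```

```text
p [ 466.5 -124.3  129.1] F [ 0.  -0.3 -0.1] M [-0.    0.05 -0.01] g 0.599 t 2.8 q [-0.101  0.341  0.347  2.106 -0.176  0.723  1.68 ]
shift [50.1 -7.4  2.5]
rot [ 0.009 -0.002 -0.002]
rot [-3.133e+00  3.000e-03 -3.000e-03]
```

Request:
drive_tool(
  increments=[
    [15, -7, 2, 0.009, 0, 0],
    [15, 0, 0, 0, 0, 0],
    [12, 0, 0, 0, 0, 0],
    [6, 0, 0, 0, 0, 0],
    [0, 0, 0, 0, 0, 0],
  ],
)

```text
time: 3.3
position: [470.1, -127.4, 82.2]
eef_rot: [0.703, 0.091, 0.7, -0.088]
contact_force: [-0.1, 0.3, -0.3]
grip_width: 0.596
```

```bash
python3 -c "
from h import *
delta([467,-132,79],np.deg2rad(75.1))
grab('scene')
d=grab('scene');im=d['img'][160:290,210:370];cv2.imwrite('pics/s2.png',cv2.cvtColor(cv2.resize(im,None,fx=4.5,fy=4.5,interpolation=cv2.INTER_CUBIC),cv2.COLOR_RGB2BGR))"
```

```text
p [ 470.1 -127.4   82.2] F [-0.1  0.3 -0.3] M [-0.04  0.03 -0.  ] g 0.596 t 3.3 q [-0.063  0.429  0.314  2.124 -0.232  0.617  1.732]
shift [ 3.2 -5.3 -1.8]
rot [ 0.007  0.003 -0.004]
rot [-3.135  0.007  0.005]
```

View pics/s2.png

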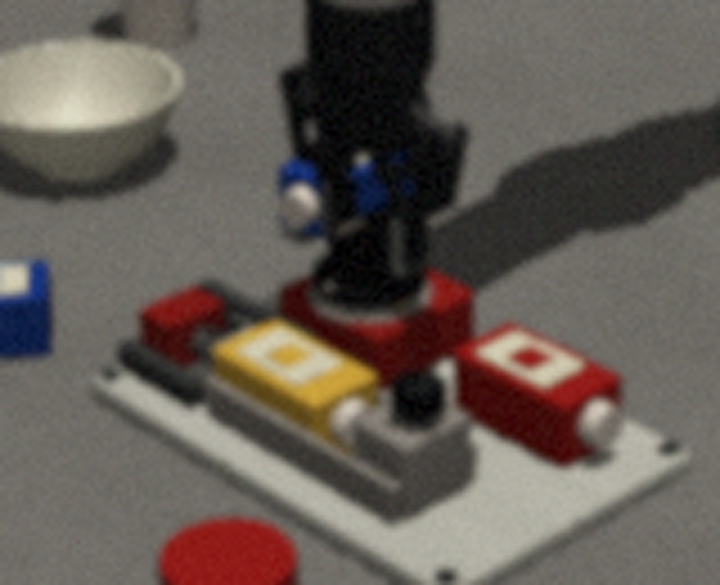

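The fingers straddle the knob's bar with no contact, and the cartridge nose is a few mm from the block at crop (360,415). I centre, close the grip, and set up a cartridge tracker.

Request:
drive_tool(
  increments=[
    [2, -5, -2, 0.007, 0, 0],
    [1, 0, 0, 0, 0, 0],
    [0, 0, 0, 0, 0, 0],
    [0, 0, 0, 0, 0, 0],
    [0, 0, 0, 0, 0, 0],
    [0, 0, 0, 0, 0, 0],
  ],
  grip=0,
  newtons=40,
)

```text
time: 4.0
position: [467.8, -133.2, 81.0]
eef_rot: [0.704, 0.094, 0.698, -0.091]
contact_force: [-0.3, -1.0, -1.2]
grip_width: 0.201
```

```bash
cat > track.py <<'E'
from h import *
def cart(n):
    out=[]
    for k in range(3):
        d=grab(n);hsv=cv2.cvtColor(cv2.GaussianBlur(d['img'],(3,3),0),cv2.COLOR_RGB2HSV)
        m=((hsv[...,0]>17)&(hsv[...,0]<35)&(hsv[...,1]>130)&(hsv[...,2]>60)).astype(np.uint8)
        b=np.zeros_like(m)
        if n=='scene': b[222:262,250:305]=1
        else: b[220:268,335:400]=1
        v,u=np.nonzero(m&b);P=disp(onplane(d,np.c_[u,v],60));out.append([P[:,1].mean(),*np.percentile(P[:,1],[2,98]),len(u)])
    return np.mean(out,0).round(2)
if __name__=='__main__':
    s,T=tool();b=np.degrees(np.arctan2(T[1,1],T[0,1]))
    print('knob',round(np.deg2rad(75.14-b),3),'p',s['position'].round(1),'F',s['contact_force'].round(1),'Mz',s['torque'].round(3),'g',round(s['grip_width'],3),'t',round(s['time'],2),'q7',round(s['joint_positions'][6],2),'tilt',T[:2,0].round(3))
    print('scene',cart('scene'),'top',cart('top'))
E
python3 track.py
```

```text
knob 0.003 p [ 467.8 -133.2   81. ] F [-0.3 -1.  -1.2] Mz [-0.1    0.029  0.006] g 0.201 t 4.0 q7 1.74 tilt [0.008 0.003]
scene [ -9.01 -68.71  35.83 320.67] top [ -8.42 -61.22  16.31 278.33]
```

Request:
drive_tool(
  increments=[
    [0, 0, 0, 0.14, 0, 0],
    [0, 0, 0, 0.14, 0, 0],
    [0, 0, 0, 0.14, 0, 0],
    [0, 0, 0, 0.14, 0, 0],
    [0, 0, 0, 0.06, 0, 0],
    [0, 0, 0, 0, 0, 0],
  ],
)

```text
time: 4.9
position: [467.5, -133.8, 81.0]
eef_rot: [0.638, 0.311, 0.633, -0.308]
contact_force: [-0.4, -1.1, -0.4]
grip_width: 0.204
```

```bash
python3 track.py
```

```text
knob 0.647 p [ 467.5 -133.8   81. ] F [-0.4 -1.1 -0.4] Mz [-0.188 -0.001 -0.026] g 0.204 t 4.9 q7 1.21 tilt [0.008 0.002]
scene [ -8.47 -69.05  38.42 332.67] top [ -5.2  -48.01  18.7  280.33]
```

Request:
drive_tool(
  increments=[
    [0, 0, 0, 0.13, 0, 0],
    [0, 0, 0, 0.13, 0, 0],
    [0, 0, 0, 0.13, 0, 0],
    [0, 0, 0, 0.08, 0, 0],
    [0, 0, 0, 0, 0, 0],
    [0, 0, 0, 0, 0, 0],
  ],
)

```text
time: 5.8
position: [467.0, -134.2, 81.0]
eef_rot: [0.545, 0.455, 0.542, -0.45]
contact_force: [-1.0, -1.5, -1.2]
grip_width: 0.203
```

```bash
python3 track.py
```

```text
knob 1.129 p [ 467.  -134.2   81. ] F [-1.  -1.5 -1.2] Mz [-0.304  0.053  0.026] g 0.203 t 5.8 q7 0.83 tilt [0.008 0.003]
scene [ -4.34 -64.24  42.95 339.  ] top [ -2.38 -57.91  24.1  292.33]
```

```bash
cat > flow.py <<'E'
import sys
from track import *
k=int(sys.argv[1])
s,T=tool();b=np.degrees(np.arctan2(T[1,1],T[0,1]))
print('knob',round(np.deg2rad(75.14-b)%6.283,3),'p',s['position'].round(1),'F',s['contact_force'].round(1),'M',s['torque'].round(3),'g',round(s['grip_width'],3),'t',round(s['time'],2))
for n in('top','scene'):
    D=[grab(n) for _ in range(4)];im=np.mean([x['img'] for x in D],0).astype(np.uint8);np.save(f'{n}{k}.npy',im)
    if k==0: continue
    a=np.load(f'{n}{k-1}.npy');d=D[0]
    hsv=cv2.cvtColor(a,cv2.COLOR_RGB2HSV);b=np.zeros(a.shape[:2],np.uint8)
    if n=='scene': b[222:262,250:305]=1
    else: b[220:268,335:400]=1
    m=((hsv[...,0]>17)&(hsv[...,0]<35)&(hsv[...,1]>130)&(b>0)).astype(np.uint8);m=cv2.morphologyEx(m,cv2.MORPH_CLOSE,np.ones((9,9),np.uint8))
    ga,gb=[cv2.cvtColor(x,cv2.COLOR_RGB2GRAY) for x in(a,im)]
    p=cv2.goodFeaturesToTrack(ga,25,.05,3,mask=m)
    q,st,e=cv2.calcOpticalFlowPyrLK(ga,gb,p,None,winSize=(11,11),maxLevel=1)
    P=disp(onplane(d,p,60));Q=disp(onplane(d,q,60));dd=(Q-P)[st.ravel()>0]
    print(n,'dy median',np.median(dd[:,1]).round(2),'IQR',np.percentile(dd[:,1],[25,75]).round(2),'n',len(dd))
E
python3 flow.py 0
```

```text
knob 1.131 p [ 467.  -134.2   81. ] F [-0.2 -0.4 -1.3] M [-0.291  0.034  0.066] g 0.201 t 6.1
```

Request:
drive_tool(
  increments=[
    [0, 0, 0, 0.13, 0, 0],
    [0, 0, 0, 0.13, 0, 0],
    [0, 0, 0, 0.13, 0, 0],
    [0, 0, 0, 0.11, 0, 0],
    [0, 0, 0, 0, 0, 0],
    [0, 0, 0, 0, 0, 0],
  ],
)

```text
time: 7.1
position: [466.5, -134.2, 81.0]
eef_rot: [0.41, 0.579, 0.409, -0.574]
contact_force: [-0.3, -0.2, -0.6]
grip_width: 0.204
```

```bash
python3 flow.py 1
```

```text
knob 1.647 p [ 466.5 -134.2   81. ] F [-0.3 -0.2 -0.6] M [-0.314  0.207  0.026] g 0.204 t 7.1
top dy median 2.5 IQR [-0.15  5.12] n 4
scene dy median 5.91 IQR [5.68 6.12] n 11
```

Request:
drive_tool(
  increments=[
    [0, 0, 0, 0.13, 0, 0],
    [0, 0, 0, 0.13, 0, 0],
    [0, 0, 0, 0.13, 0, 0],
    [0, 0, 0, 0.11, 0, 0],
    [0, 0, 0, 0, 0, 0],
    [0, 0, 0, 0, 0, 0],
  ],
)

```text
time: 8.1
position: [465.9, -134.0, 81.0]
eef_rot: [0.248, 0.664, 0.25, -0.659]
contact_force: [-0.8, -0.4, 0.5]
grip_width: 0.201
```

```bash
python3 flow.py 2; python3 -c "
import numpy as np,cv2
im=np.load('scene2.npy')[205:275,230:330];cv2.imwrite('pics/s3.png',cv2.cvtColor(cv2.resize(im,None,fx=7,fy=7,interpolation=cv2.INTER_CUBIC),cv2.COLOR_RGB2BGR))"
```

```text
knob 2.162 p [ 465.9 -134.    81. ] F [-0.8 -0.4  0.5] M [-0.397  0.201  0.019] g 0.201 t 8.1
top dy median 1.76 IQR [1.4  1.93] n 4
scene dy median 1.63 IQR [1.39 2.09] n 10
```

View pics/s3.png

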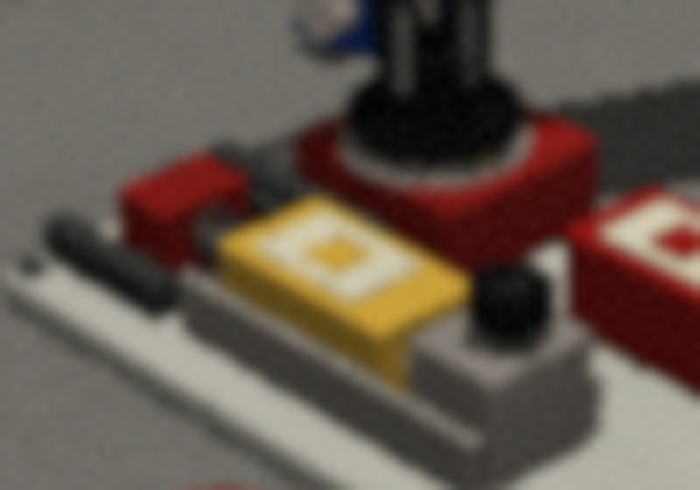

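The cartridge moved only about 1.7 mm on this click, so it has reached the block at (430,340) with roughly 6 N. One more click should bring it to about 15 N without moving it.

Request:
drive_tool(
  increments=[
    [0, 0, 0, 0.13, 0, 0],
    [0, 0, 0, 0.13, 0, 0],
    [0, 0, 0, 0.13, 0, 0],
    [0, 0, 0, 0.1, 0, 0],
    [0, 0, 0, 0, 0, 0],
  ],
)

```text
time: 9.0
position: [465.5, -133.6, 81.0]
eef_rot: [0.073, 0.705, 0.077, -0.701]
contact_force: [-1.3, 0.5, 1.5]
grip_width: 0.204
```

```bash
python3 flow.py 3
```

```text
knob 2.67 p [ 465.5 -133.6   81. ] F [-1.3  0.5  1.5] M [-0.359  0.396  0.141] g 0.204 t 9.0
top dy median 0.4 IQR [-0.69  0.64] n 11
scene dy median 0.05 IQR [0.03 0.09] n 11
```

No movement (0.05 mm) and the knob torque is up about 0.12 N m, so it is seated. Now I lift the knob.

Request:
drive_tool(
  increments=[
    [0, 0, 0, 0, 0, 0],
    [-3, 0, 0, 0, 0, 0],
    [-3, 0, 0, 0, 0, 0],
    [-3, 0, 0, 0, 0, 0],
    [-1, 0, 0, 0, 0, 0],
    [0, 0, 0, 0, 0, 0],
  ],
  grip=0,
  newtons=70,
)

```text
time: 10.0
position: [465.4, -133.6, 90.6]
eef_rot: [0.074, 0.705, 0.077, -0.701]
contact_force: [2.5, -1.8, -10.3]
grip_width: 0.195
```

```bash
python3 flow.py 4; python3 -c "
import numpy as np,cv2
im=np.load('scene4.npy')[185:275,230:340];cv2.imwrite('pics/s4.png',cv2.cvtColor(cv2.resize(im,None,fx=6.5,fy=6.5,interpolation=cv2.INTER_CUBIC),cv2.COLOR_RGB2BGR))"
```

```text
knob 2.669 p [ 465.4 -133.6   90.6] F [  2.5  -1.8 -10.3] M [-0.75  -0.237  0.114] g 0.195 t 10.0
top dy median 0.03 IQR [-0.13  0.27] n 11
scene dy median -0.02 IQR [-0.05  0.01] n 12
```

View pics/s4.png

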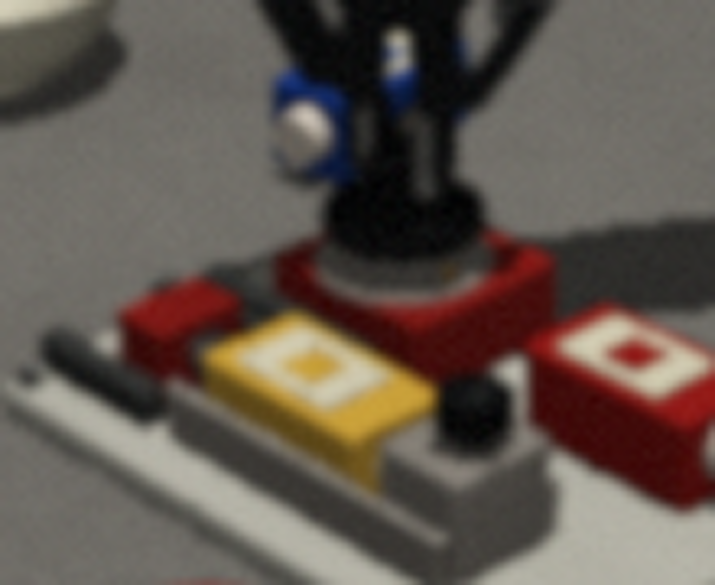

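The knob disc is clearly raised, with a grey band showing under it at (440,270), and the force is -10.3 N. I turn it back, watching the height.

Request:
drive_tool(
  increments=[
    [0, 0, 0, -0.1, 0, 0],
    [0, 0, 0, -0.12, 0, 0],
    [0, 0, 0, -0.13, 0, 0],
    [0, 0, 0, -0.13, 0, 0],
  ],
)

```text
time: 10.8
position: [465.8, -134.0, 90.4]
eef_rot: [0.245, 0.666, 0.246, -0.661]
contact_force: [2.5, -2.1, -9.4]
grip_width: 0.195
```

Request:
drive_tool(
  increments=[
    [0, 0, 0, -0.13, 0, 0],
    [0, 0, 0, -0.13, 0, 0],
    [0, 0, 0, -0.13, 0, 0],
    [-0.3, 0, 0, -0.13, 0, 0],
    [0, 0, 0, -0.13, 0, 0],
    [0, 0, 0, -0.13, 0, 0],
    [0, 0, 0, -0.13, 0, 0],
    [-0.3, 0, 0, -0.13, 0, 0],
    [0, 0, 0, -0.13, 0, 0],
    [0, 0, 0, 0, 0, 0],
  ],
)

```text
time: 11.8
position: [467.1, -134.1, 91.6]
eef_rot: [0.581, 0.409, 0.577, -0.402]
contact_force: [2.7, -0.5, -9.7]
grip_width: 0.195
```

```bash
python3 flow.py 5
```

```text
knob 0.963 p [ 467.1 -134.1   91.6] F [ 2.7 -0.5 -9.7] M [-0.203 -0.617  0.037] g 0.195 t 11.8
top dy median 0.93 IQR [-0.9   1.94] n 11
scene dy median -0.22 IQR [-0.63 -0.07] n 11
```

Request:
drive_tool(
  increments=[
    [0, 0, 0, -0.13, 0, 0],
    [0, 0, 0, -0.13, 0, 0],
    [0, 0, 0, -0.13, 0, 0],
    [0, 0, 0, -0.13, 0, 0],
    [0, 0, 0, -0.13, 0, 0],
    [0, 0, 0, -0.13, 0, 0],
    [0, 0, 0, -0.08, 0, 0],
    [0, 0, 0, 0, 0, 0],
  ],
)

```text
time: 13.0
position: [467.7, -133.2, 91.2]
eef_rot: [0.701, 0.119, 0.694, -0.115]
contact_force: [3.1, -0.4, -10.1]
grip_width: 0.195
```

```bash
python3 flow.py 6
```

```text
knob 0.073 p [ 467.7 -133.2   91.2] F [  3.1  -0.4 -10.1] M [-0.002 -0.623 -0.   ] g 0.195 t 13.0
top dy median -0.01 IQR [-0.17  0.85] n 8
scene dy median 0.13 IQR [0.02 0.17] n 13
```

Request:
drive_tool(
  increments=[
    [0, 0, 0, -0.06, 0, 0],
    [0, 0, 0, -0.02, 0, 0],
    [0, 0, 0, 0, 0, 0],
  ],
)

```text
time: 13.7
position: [467.6, -133.2, 91.0]
eef_rot: [0.705, 0.091, 0.698, -0.087]
contact_force: [2.9, 1.2, -9.0]
grip_width: 0.192
```

```bash
python3 flow.py 7
```

```text
knob 6.276 p [ 467.6 -133.2   91. ] F [ 2.9  1.2 -9. ] M [ 0.068 -0.666 -0.241] g 0.192 t 13.7
top dy median 0.06 IQR [-0.01  0.39] n 8
scene dy median 0.01 IQR [-0.11  0.03] n 12
```

At the stop (knob 0, torque -0.24 N m). I relax slightly, lower and release.

Request:
drive_tool(
  increments=[
    [0, 0, 0, 0.015, 0, 0],
    [3, 0, 0, 0, 0, 0],
    [3, 0, 0, 0, 0, 0],
    [3, 0, 0, 0, 0, 0],
    [1, 0, 0, 0, 0, 0],
    [0, 0, 0, 0, 0, 0],
  ],
)

```text
time: 14.7
position: [467.8, -133.2, 81.1]
eef_rot: [0.704, 0.096, 0.698, -0.092]
contact_force: [1.3, 0.8, -4.0]
grip_width: 0.197
```

```bash
python3 flow.py 8
```

```text
knob 0.007 p [ 467.8 -133.2   81.1] F [ 1.3  0.8 -4. ] M [ 0.118 -0.283 -0.044] g 0.197 t 14.7
top dy median 0.01 IQR [-0.03  0.04] n 8
scene dy median -0.0 IQR [-0.03  0.01] n 11
```

Request:
drive_tool(
  increments=[
    [0, 0, 0, 0, 0, 0],
    [0, 0, 0, 0, 0, 0],
    [0, 0, 0, 0, 0, 0],
    [0, 0, 0, 0, 0, 0],
    [0, 0, 0, 0, 0, 0],
    [0, 0, 0, 0, 0, 0],
  ],
  grip=0.6,
)

```text
time: 15.7
position: [468.1, -133.9, 81.9]
eef_rot: [0.704, 0.095, 0.697, -0.093]
contact_force: [-0.6, 0.1, -0.8]
grip_width: 0.601
```

Request:
drive_tool(
  increments=[
    [-15, 0, 0, 0, 0, 0],
    [-25, 0, 0, 0, 0, 0],
    [-40, 0, 0, 0, 0, 0],
    [-40, 0, 0, 0, 0, 0],
    [0, 40, -10, 0, 0, 0],
    [0, 45, -10, 0, 0, 0],
    [0, 45, -10, 0, 0, 0],
    [0, 45, -10, 0, 0, 0],
    [0, 45, 0, 0, 0, 0],
    [0, 0, 0, 0, 0, 0],
  ],
)

```text
time: 16.7
position: [488.3, 94.8, 209.2]
eef_rot: [0.705, 0.099, 0.696, -0.094]
contact_force: [-0.2, -0.8, -0.2]
grip_width: 0.597
```

Run:
```python
from h import *
d=grab('top');s=grab('scene')
for x in(d,s):
    c=cloud(x)
    q=c[(np.linalg.norm(c[...,:2]-np.array([467,-131]),axis=2)<45)&(c[...,2]>100)&(c[...,2]<125)]
    v=np.linalg.svd(q[:,:2]-q[:,:2].mean(0),full_matrices=False)[2][0]
    print('bar',np.degrees(np.arctan(v[1]/v[0])),'z',np.median(q[:,2]),'n',len(q))
a=cv2.resize(d['img'][200:320,275:430],(700,542),interpolation=cv2.INTER_CUBIC);cv2.imwrite('pics/end.png',cv2.cvtColor(a,cv2.COLOR_RGB2BGR))
print(env.state()['contact_force'],env.state()['position'])
```

```text
bar -15.542269071279694 z 106.46261223853662 n 183
bar -16.195279509867923 z 105.6068988844574 n 98
[ 0.3824589  -1.13169037  0.32701801] [487.32764236  89.01198679 208.77615753]
```

View pics/end.png

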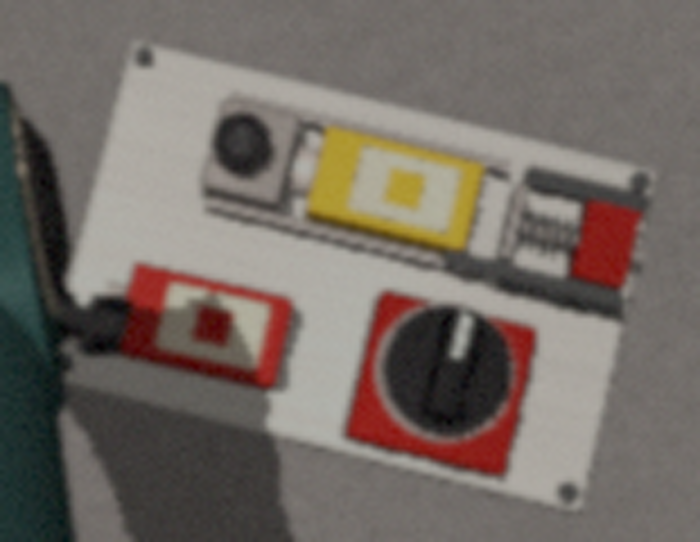

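The final view shows the ram home at (515,225) with a clear gap to the cartridge. The cartridge nose is at the block at (298,165), and the knob line is back at its starting angle.

```bash
python3 -c "
from plant import env
print(env.finish_job())"
```

```text
the job is handed in; nothing more can be done
None
```

The cartridge is seated against the nozzle block and the knob is back home and let down. I handed the job in at about 17 s, and no verdict was reported.

- **Seating:** I turned the knob five clicks clockwise. Click 3 moved the cartridge about 6 mm, click 4 about 1.7 mm and click 5 about 0.05 mm, so I stopped at click 5. Knob torque rose about 0.12 N m on that click. I estimate the press at about 15 N from the spring rate; it was not measured directly.
- **Return:** I lifted the knob about 10 mm against roughly 10 N of spring force. I then turned it back to the hard stop, let it down, opened the gripper and moved the arm clear.
- **Last checks:** The knob bar measured about -15.5° and -16.2° in the two views, within about 1.5° of its home angle. Its top was 106 mm above the table, so it is down. The last picture shows the ram home, clear of the cartridge, with the nose at the block. The spare has not visibly moved. The other bystanders were outside that picture and I did not check them.
- **Disagreements:** The top camera's cartridge tracking was noisy: it read 2.5 mm on click 3 and up to 0.9 mm while the knob turned back, against -0.2 mm from the scene camera. I relied on the scene camera, the knob torque and the pictures instead.

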